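# Pack a packing-station kit into its foam-lined tray

### The job

Pack this kit into the foam-lined cardboard tray: lay the flat little carton in the wide recess at the near end and stand the white label roll upright in the middle of its top. Behind the carton, stand the tape measure on its base in the left-hand recess and, to the right of it, the glue stick upright in the round hole; each must sit right down on the floor of its recess. Leave the stapler where it is.

Things in the scene. Friction and masses are not known exactly. Their poses are not given: they have to be found in the camera images.
- tray: Low open cardboard tray, 176 (x) by 157 (y) mm, walls 5 mm thick, 18 mm high, fixed, turned at most 0.2 rad. Origin: centre of its underside; x points away from the robot, y to its left. On its 4 mm floor a black foam pad (top at z = 12 mm) with three recesses cut down to the floor, edges bevelled 2 mm; they leave no room for fingers: hold things at least 16 mm above their underside.
- flat_carton: Flat little brown carton, tape and a label on top: 70 (its x) by 91 (its y) mm, 40 mm high to the bearing top, under 0.12 kg. Origin: centre of its underside. Grasp across the 70 mm. Its recess: the wide one, 84 (tray x) by 105 (tray y) mm, centre at x -33, y 0 mm in the tray's frame; its x along the tray's x, either way round.
- label_roll: White label roll standing upright: cylinder 62 mm in diameter, 60 mm high, small brown core hole, under 0.17 kg. Origin: centre of its underside (its axis within 1 mm). Grasp across the outside, any direction. Its place: on the middle of the flat carton's top.
- measure: Yellow tape measure standing on its base: 38 mm thick (its x; solid from -18 to +16 mm), 68 mm long (its y), 62 mm high, under 0.27 kg. Origin: centre of its underside. Grasp across the thickness. Its recess: 52 (tray x) by 82 (tray y) mm, centre at x 49, y 24.5 mm in the tray's frame; its x along the tray's x, either way round.
- glue: Yellow glue stick standing upright on the same bench top as the tray: cylinder 29 mm in diameter, 94 mm high, under 0.05 kg. Origin: centre of its underside. Grasp in any direction. Its recess: the round hole, 41 mm in diameter, centre at x 49, y -45 mm in the tray's frame.
- stapler: Bystander: red and black stapler, 34 x 149 mm, 48 mm high, loose on the bench beyond the tray. Leave it alone.
Mind the look-alikes: they are no part of the job. Leave any red look-alike of the flat_carton alone.

How it is judged (in metres and radians):
At the end, for the whole second after the job is handed in: each on its recess floor, within 11 mm of the recess's centre in x and y (glue stick 10 mm), carton and tape measure square to the tray within 0.25 rad; label roll standing on the carton, within 15 mm of its centre; all tilted under 0.1 rad, released and at rest (x of flat_carton in the frame of tray between -0.044 and -0.022 m and y of flat_carton in the frame of tray between -0.011 and 0.011 m and z of flat_carton in the frame of tray between -0.001 and 0.009 m and angle between each of flat_carton, measure, glue, label_roll's own z axis and vertical below 0.1 rad and x of measure in the frame of tray between 0.038 and 0.06 m and y of measure in the frame of tray between 0.0135 and 0.0355 m and z of measure in the frame of tray between -0.001 and 0.009 m and x of glue in the frame of tray between 0.039 and 0.059 m and y of glue in the frame of tray between -0.055 and -0.035 m and z of glue in the frame of tray between -0.001 and 0.009 m and angle between the x axis of each of flat_carton, measure and the x axis of tray, either way round below 0.25 rad and horizontal distance between label_roll and flat_carton below 0.015 m and z of label_roll in the frame of flat_carton between 0.034 and 0.046 m and linear speed of each of flat_carton, label_roll, measure, glue below 0.02 m/s and angular speed of each of flat_carton, label_roll, measure, glue below 0.2 rad/s); the robot touches nothing.
It fails at once if the stapler is pushed more than 30 mm (distance of stapler from where it was at the start of the episode above 0.03 m).
It also fails if it takes over 96 s, if anything falls off the work surface, if the arm or the gripper's body presses on something with over 40 N, if the wrist force passes 120 N, or if a joint passes its speed limit or range.

### The arm

A 6-joint arm with a two-finger parallel gripper is mounted at the origin on a cart in front of the work surface, level with it; the furniture and walls round the work are solid. World frame = base frame: x ahead of the robot, y to its left, z up, the work surface at z = 0. Lengths are in m, angles in degrees, forces in N, time in s.
With the tool pointing down it reaches from about 0.35 to 0.875 m from the base axis. Payload 4.2 kg.
Tool frame: the origin (TCP) lies on the front face of the gripper's body, between the roots of the fingers; the fingertips stand 70 mm ahead of it and the grasp point (between the pads) lies 51 mm ahead of it; z points along the fingers, y is the line along which they close (so a half turn about z gives the same grasp; the last joint's range is limited). The gripper opens to 87 mm and grips with 3 to 60 N. Pads are 19 mm wide; open, the fingers measure 117 mm over their backs; the gripper's body (75 mm by 190 mm) begins 51 mm behind the grasp point.
Start: joints at [-61.043, 22.042, 0.453, 0, -68.411, -14.817], TCP at [0.153, -0.606, 0.292] pointing down, gripper open.
Joint ranges: [-179.83, 179.83], [-69.29, 118.12], [-61.27, 80.66], [-181.25, 117.63], [-171.15, -9.14], [-177.46, 177.46]. Speed limits (degrees/s): [159.86, 159.86, 180, 180, 180, 180].

### API

Orientations are given as a 3x3 rotation matrix whose columns are the frame's x, y, z axes.
In Python, from station import r gives the robot as it stands.
- The arm moves only by the shell command python3 -m pendant 'ROWS' [OPENING]. ROWS is JSON, a list of rows, each a list of 2 entries, a list of its own where there are three numbers: the shift along the tool's x, y, z in mm, then the turn, a rotation vector about the tool's x, y, z in rad. A call has 1 to 10 rows; each row is the pose to reach, as a shift and turn from the pose commanded when the call began, along the tool's axes at that moment; what a row does not reach only later rows make up. A row lasts 1/10 s, in which the tool goes at most 50 mm and 8.59 degrees, less where a joint would pass 70% of its speed; a pose out of reach is approached as far as the arm can. A call with a gripper value outside its range is refused whole. OPENING is the opening, from 0 (shut) to 1 (fully open), set as the call begins (- or left out, the last holds). The fingers move at their own pace and stop on an object; the grip force is fixed at half the most. Time passes only in rows, so rows that repeat a pose let the fingers close. It gives the time, the measured TCP pose, the force, the opening and the grip force at its end, in the units of the state.
- r.sense(): the state, without advancing time (a new reading comes with each control period).
- r.capture(name): name is "scene" or "top" or "wrist"; returns a dict with "frame" (384x512x3 uint8, red, green, blue), "vertical_fov" (degrees; the focal length in pixels is half the picture's height over the tangent of half this angle, whatever the lens; pixels are square), "cx", "cy" (the principal point, pixels), "rvec" (rotation vector, rad) and "tvec" (3), from world to camera coordinates, as OpenCV has them. Camera axes: x right, y down, z forward; pixel columns grow to the right and rows downward; lengths in m; the calibration is good to about 2 mm. The wrist camera is an equidistant fisheye: a pixel r from the principal point sees the ray r / f radians off the axis. A picture is of the moment at which its call begins. There is no depth.
- r.finish_job(): hands the job in; it is judged then, once.
The state is a dict: "time_s": time; "joints": joint angles; "joint_velocities": joint speeds; "effort": joint torques, N m; "tcp_pos": TCP position; "ee_rot": TCP orientation; "wrist_force": force on the tool from outside, world axes, zero at the start; "moment": the same for the moment, N m; "gripper_width": opening from 0.0 (shut) to 1.0 (fully open); "gripper_force": force on a finger pad.
Only numpy, scipy, OpenCV 4.12 (cv2) and the standard library are available. Lean on these libraries where they do the work, as an engineer would, in place of code of your own. Each camera call takes 0.05 s, during which the arm holds its last target. There are 200 camera calls.

## Working session

There is one attempt and no reset: what is moved stays moved. The work goes in short steps, Python scripts to look and compute and a shell command to move; the robot and the scene stay as the last step left them, time stands still between calls to the robot, and variables do not carry over. Pictures are saved under pics/ and viewed, at most 14 in all, crops included, and the job is handed in when it is done.

```bash
mkdir -p pics; ls
cat > h.py <<'E'
import numpy as np, cv2, json
from station import r
def cap(n):
    c=r.capture(n); f=192/np.tan(np.radians(c["vertical_fov"])/2)
    R=cv2.Rodrigues(np.array(c["rvec"],float))[0]; t=np.array(c["tvec"],float).ravel()
    return dict(img=np.ascontiguousarray(c["frame"][:,:,::-1]),f=f,cx=c["cx"],cy=c["cy"],R=R,t=t,C=-R.T@t,fish=n=="wrist")
def ray(c,u,v):
    x,y=(u-c["cx"])/c["f"],(v-c["cy"])/c["f"]
    if c["fish"]:
        q=np.hypot(x,y)+1e-12; d=np.array([x/q*np.sin(q),y/q*np.sin(q),np.cos(q)])
    else: d=np.array([x,y,1.])
    return c["R"].T@d
def onz(c,u,v,z):
    d=ray(c,u,v); return c["C"]+d*(z-c["C"][2])/d[2]
def proj(c,P):
    p=c["R"]@np.array(P)+c["t"]
    if c["fish"]:
        q=np.hypot(p[0],p[1]); th=np.arctan2(q,p[2]); return c["cx"]+c["f"]*th*p[0]/q, c["cy"]+c["f"]*th*p[1]/q
    return c["cx"]+c["f"]*p[0]/p[2], c["cy"]+c["f"]*p[1]/p[2]
E
python3 - <<'E'
from h import *
np.set_printoptions(precision=4,suppress=True)
a=cap("scene");b=cap("top")
cv2.imwrite("pics/scene.png",cv2.resize(a["img"],(800,600)));cv2.imwrite("pics/top.png",cv2.resize(b["img"],(800,600)))
cv2.imwrite("pics/top_raw.png",b["img"]);cv2.imwrite("pics/scene_raw.png",a["img"])
for c in(a,b):print(c["f"],c["cx"],c["cy"],c["C"],c["R"])
s=r.sense();print(s)
E
```

```text
pics
382.4172760432912 250.57123550606795 190.31755389937567 [0.0442 0.6952 0.7055] [[-0.75   -0.6613  0.009 ]
 [-0.4398  0.4885 -0.7536]
 [ 0.494  -0.5692 -0.6572]]
427.9455410285662 253.24750175516422 193.4284933338425 [0.4482 0.1045 1.0307] [[ 0.0106 -0.9996 -0.0275]
 [-0.9971 -0.0085 -0.0759]
 [ 0.0756  0.0283 -0.9967]]
{'time_s': 0.1, 'joints': array([-61.0438,  22.0863,   0.3891,  -0.0246, -68.4124, -14.8178]), 'joint_velocities': array([ 0.0227, -0.1332,  0.1187,  0.0002, -0.1053,  0.0182]), 'effort': array([ -0.    , -39.1689,  18.7936,   4.2319,   0.0135,  -0.0001]), 'tcp_pos': array([ 0.1526, -0.6057,  0.2913]), 'ee_rot': array([[-0.9697, -0.2441, -0.0006],
       [-0.2441,  0.9697,  0.0019],
       [ 0.0001,  0.002 , -1.    ]]), 'wrist_force': array([-0.1383, -0.235 ,  0.1776]), 'moment': array([ 0.0228,  0.029 , -0.0072]), 'gripper_force': 0.0, 'gripper_width': 1.004422654359013}
```

View pics/scene.png

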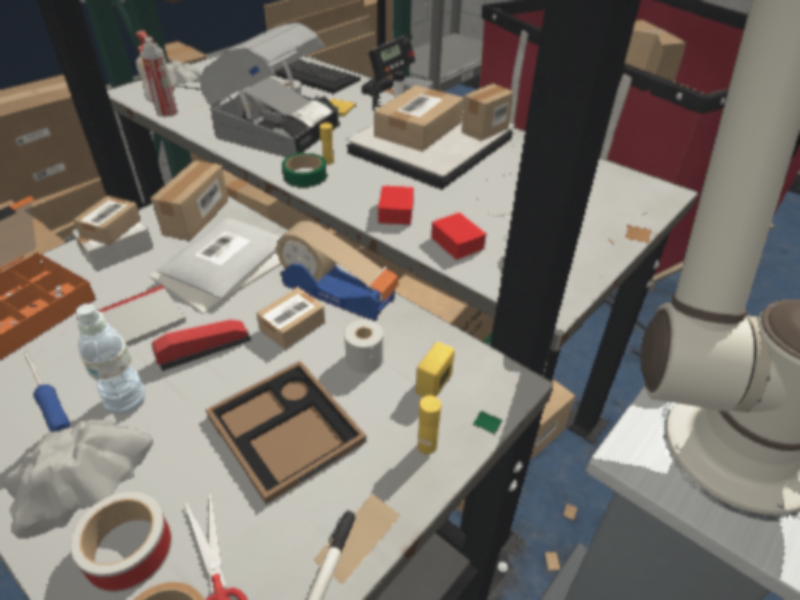

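View pics/top.png

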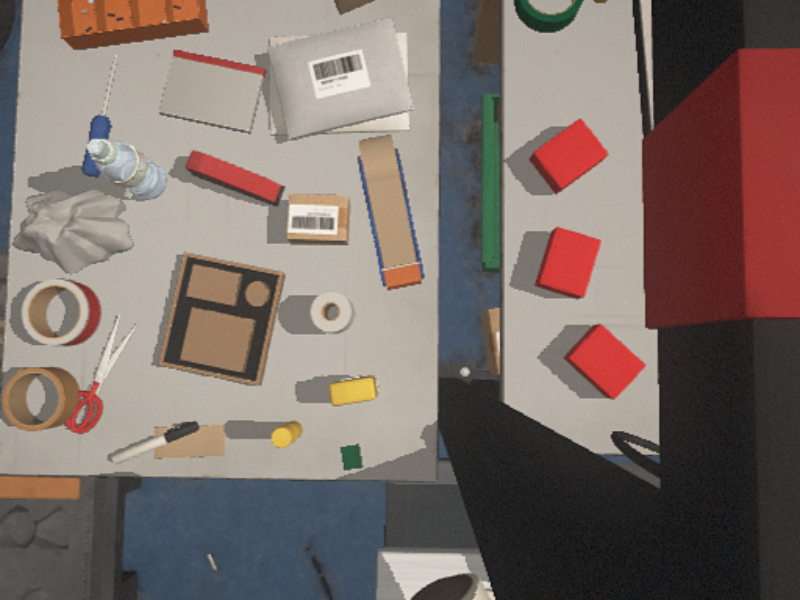

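Scene shows the tray at (285,428), carton (291,316), label roll (364,345), measure (435,370), glue (429,425), and a dark post at ~(560,200). In the top view these are at (222,318), (318,219), (330,312), (353,390), (286,434); the post's foot is near (470,385), so I must locate the post before swinging past.

```bash
cat > m1.py <<'E'
from h import *
np.set_printoptions(precision=3,suppress=True)
a=cap("scene");b=cap("top")
k=.64
# post edges in scene: bearing of horizontal dir from camera
for p in[(545,60),(515,280),(500,350),(635,20),(600,160),(560,330)]:
    d=ray(a,p[0]*k,p[1]*k); print("scene post",p,np.degrees(np.arctan2(d[1],d[0])), "el",np.degrees(np.arctan2(d[2],np.hypot(*d[:2]))))
for p in[(440,378),(443,400),(497,600),(498,380),(505,405),(610,450),(660,490),(648,328),(650,120),(740,50),(440,480)]:
    print("top",p,onz(b,p[0]*k,p[1]*k,0),onz(b,p[0]*k,p[1]*k,.3)[:2])
cv2.imwrite("pics/sc2.png",cv2.resize(a["img"][0:300,300:512],None,fx=2,fy=2))
hsv=cv2.cvtColor(b["img"],cv2.COLOR_BGR2HSV)
def blob(m,seed,lab):
    n,l,s,c=cv2.connectedComponentsWithStats(m.astype(np.uint8))
    i=l[int(seed[1]*k),int(seed[0]*k)]; 
    cnt=max(cv2.findContours((l==i).astype(np.uint8),0,1)[0],key=cv2.contourArea)
    print(lab,i,s[i],c[i],cv2.minAreaRect(cnt)); return cnt
H,S,V=cv2.split(hsv)
print("hsv",[hsv[int(y*k),int(x*k)] for x,y in[(353,390),(290,432),(342,312),(340,230),(300,300),(175,300),(190,260),(60,440)]])
blob((H>20)&(H<35)&(S>120)&(V>90),(353,390),"measure")
blob((H>20)&(H<35)&(S>120)&(V>90),(290,432),"glue")
E
python3 m1.py
```

```text
scene post (545, 60) -62.97051364646404 el -18.74580148789006
scene post (515, 280) -63.961219550882696 el -38.32268022307254
scene post (500, 350) -63.71965453063237 el -45.04803170947492
scene post (635, 20) -69.77529412156936 el -14.974774733032186
scene post (600, 160) -69.92266477659349 el -26.336733417642662
scene post (560, 330) -70.47404837952692 el -41.97444560465446
top (440, 378) [0.411 0.065 0.   ] [0.422 0.076]
top (443, 400) [0.377 0.06  0.   ] [0.398 0.073]
top (497, 600) [ 0.083 -0.022  0.   ] [0.189 0.015]
top (498, 380) [ 0.409 -0.024  0.   ] [0.42  0.014]
top (505, 405) [ 0.371 -0.034  0.   ] [0.393 0.006]
top (610, 450) [ 0.306 -0.192  0.   ] [ 0.347 -0.106]
top (660, 490) [ 0.248 -0.265  0.   ] [ 0.306 -0.158]
top (648, 328) [ 0.49  -0.252  0.   ] [ 0.478 -0.148]
top (650, 120) [ 0.815 -0.261  0.   ] [ 0.708 -0.154]
top (740, 50) [ 0.928 -0.402  0.   ] [ 0.788 -0.255]
top (440, 480) [0.257 0.064 0.   ] [0.313 0.076]
hsv [array([ 22, 165, 229], dtype=uint8), array([ 21, 166, 206], dtype=uint8), array([ 16,  43, 207], dtype=uint8), array([ 14,  96, 205], dtype=uint8), array([ 23,  26, 128], dtype=uint8), array([ 16,  99, 152], dtype=uint8), array([17, 31, 58], dtype=uint8), array([ 13,  26, 176], dtype=uint8)]
measure 2 [211 241  30  18 411] [225.479 249.715] ((225.4729766845703, 249.83782958984375), (14.631508827209473, 28.934221267700195), 80.53767395019531)
glue 3 [174 270  19  17 212] [182.741 277.689] ((183.20001220703125, 277.8999938964844), (12.521981239318848, 20.124614715576172), 63.43495178222656)
```

Run:
```python
import cv2
i=cv2.imread("pics/top_raw.png")[100:310,90:290]
cv2.imwrite("pics/c1.png",cv2.resize(i,None,fx=2.85,fy=2.85,interpolation=cv2.INTER_CUBIC))
```

```text
(no output)
```

View pics/c1.png

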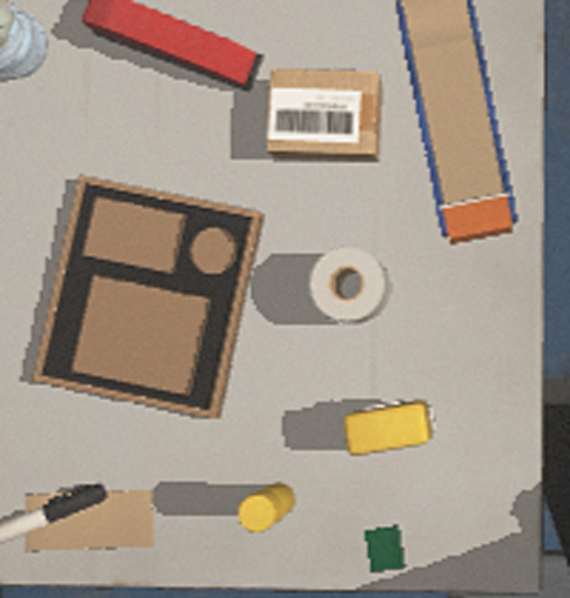

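View pics/sc2.png

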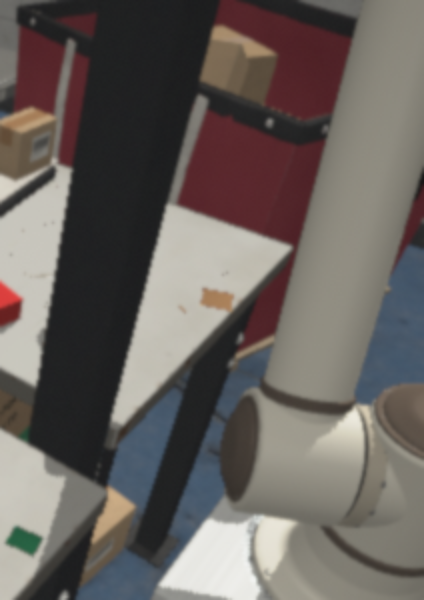

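```bash
cat > m2.py <<'E'
from h import *
np.set_printoptions(precision=3,suppress=True)
a=cap("scene");b=cap("top");k=.64
be=lambda c,u,v:np.degrees(np.arctan2(*ray(c,u,v)[1::-1]))
print([be(a,*p) for p in[(350,1),(317.5,220),(409,1),(352.5,235)]])
V=b["img"].max(2)
for row in(245,250,255,265,280,300,330,360,380):
    x=np.where(V[row,270:430]<45)[0]+270
    if len(x): print(row,x.min(),x.max(),be(b,x.min(),row),be(b,x.max(),row))
for row in (10,40,100,160,220): print(row,[tuple(V[row,c:c+1]) for c in range(395,512,12)])
hsv=cv2.cvtColor(b["img"],cv2.COLOR_BGR2HSV);H,S,Vv=cv2.split(hsv)
m=((S>60)&(Vv>60)|(Vv<75)&(S<90)).astype(np.uint8)
# tray: outline corners from crop
tr=[onz(b,90+u/2.85,100+v/2.85,.018) for u,v in[(82,178),(262,212),(218,416),(37,381)]]
tr=np.array(tr);print("tray top corners",tr[:,:2],tr.mean(0), [np.linalg.norm(tr[i]-tr[i-1]) for i in range(4)])
d=tr[0]+tr[1]-tr[2]-tr[3];print("tray yaw",np.arctan2(d[1],d[0]))
ca=np.array([onz(b,90+u/2.85,100+v/2.85,.04) for u,v in[(271,69),(381,72),(378,158),(268,155)]])
print("carton",ca[:,:2],ca.mean(0),[np.linalg.norm(ca[i]-ca[i-1]) for i in range(4)])
d=ca[0]+ca[1]-ca[2]-ca[3];print("yaw",np.arctan2(d[1],d[0]))
print("roll",onz(b,90+348/2.85,100+285/2.85,.06))
me=np.array([onz(b,90+u/2.85,100+v/2.85,.062) for u,v in[(345,415),(425,402),(431,441),(351,455)]])
print("measure",me.mean(0),[np.linalg.norm(me[i]-me[i-1]) for i in range(4)]);d=me[0]+me[1]-me[2]-me[3];print("yaw",np.arctan2(d[1],d[0]))
print("glue",onz(b,90+259/2.85,100+509/2.85,.094))
E
python3 m2.py
```

```text
[np.float64(-62.27092582385268), np.float64(-63.07440090855575), np.float64(-69.71672879829285), np.float64(-70.57740063325366)]
245 288 429 -129.00181693005723 -95.98300789249487
250 281 429 -145.82736325103596 -97.69773893011495
255 281 429 -150.63817454301915 -99.39783387800715
265 281 429 -157.22421376026497 -102.74323554911014
280 284 429 -160.13425801159337 -107.58856287582493
300 290 429 -160.8367793584575 -113.64898478538383
330 300 429 -160.88974007641977 -121.7493113885068
360 310 429 -160.91899900754566 -128.62962229313777
380 316 429 -161.156213262564 -132.58453725239528
10 [(np.uint8(176),), (np.uint8(29),), (np.uint8(28),), (np.uint8(32),), (np.uint8(33),), (np.uint8(30),), (np.uint8(22),), (np.uint8(52),), (np.uint8(54),), (np.uint8(55),)]
40 [(np.uint8(179),), (np.uint8(168),), (np.uint8(31),), (np.uint8(32),), (np.uint8(30),), (np.uint8(32),), (np.uint8(85),), (np.uint8(143),), (np.uint8(151),), (np.uint8(144),)]
100 [(np.uint8(183),), (np.uint8(181),), (np.uint8(87),), (np.uint8(91),), (np.uint8(86),), (np.uint8(88),), (np.uint8(90),), (np.uint8(146),), (np.uint8(15
[... 421 characters left out ...]
 0.305]
 [0.399 0.337]
 [0.426 0.49 ]] [0.498 0.397 0.018] [np.float64(0.1741474902843652), np.float64(0.15603896454193675), np.float64(0.17372712784347205), np.float64(0.1552218122295072)]
tray yaw -0.1871171001261216
carton [[0.686 0.295]
 [0.684 0.204]
 [0.612 0.205]
 [0.614 0.296]] [0.649 0.25  0.04 ] [np.float64(0.07199421587456177), np.float64(0.09144656689677276), np.float64(0.07179548150085438), np.float64(0.09095547091474163)]
yaw -0.015133122660114474
roll [0.506 0.226 0.06 ]
measure [0.393 0.192 0.062] [np.float64(0.03177158619519675), np.float64(0.06421926957543124), np.float64(0.03096758086634566), np.float64(0.06418083793797698)]
yaw 0.16754521254171983
glue [0.332 0.286 0.094]
```

Candidates: cartons – brown one top (318,219) measures 72×91 mm and fits; red boxes at (568,155),(568,262),(606,362) are the red look-alikes; the brown cartons and glue on the far benches are out of reach or other sizes. Glue and measure near the tray stand on the tray's bench, confirmed in the enlarged crop. The post stands at about x 0.31–0.37, y −0.04–0.06, so I retract the arm before swinging.

```bash
python3 -m pendant '[[[0,45,-10],[0,0,0]],[[0,90,-20],[0,0,0]],[[0,135,-30],[0,0,0]],[[0,180,-40],[0,0,0]],[[0,225,-50],[0,0,0]],[[0,270,-60],[0,0,0]],[[0,315,-70],[0,0,0]],[[0,360,-80],[0,0,0]],[[0,400,-80],[0,0,0]],[[0,400,-80],[0,0,0]]]' 1; python3 -c "
from h import *
print(r.sense()['joints'])"
```

```text
time_s: 1.3
tcp_pos: [0.0532, -0.2149, 0.3732]
ee_rot: [[-0.968, -0.252, 0.009], [-0.253, 0.968, -0.004], [-0.008, -0.007, -1.0]]
wrist_force: [0.9, -0.5, 0.4]
gripper_width: 1.001
gripper_force: 0.0
[-2.99793355e+01 -2.83306916e+01 -3.48364011e+01 -5.29284296e-02
 -8.29036358e+01 -4.53871243e+01]
```

```bash
python3 -m pendant '[[[-44,13,0],[0,0,0]],[[-89,25,0],[0,0,0]],[[-133,38,0],[0,0,0]],[[-165,80,0],[0,0,0]],[[-195,125,0],[0,0,0]],[[-221,165,0],[0,0,0]],[[-218,215,0],[0,0,0]],[[-212,266,0],[0,0,0]],[[-206,318,0],[0,0,0]],[[-206,318,0],[0,0,0]]]'; python3 -c "
from h import *
print(r.sense()['joints'])"
cat > go.py <<'E'
# usage: go.py x y yaw_deg z  -> tool-frame shift (mm) and turn to put TCP there pointing down, tool y at yaw
import sys
from h import *
x,y,yaw,z=map(float,sys.argv[1:5]); s=r.sense(); R=np.array(s["ee_rot"]); a=np.radians(yaw)
cur=np.degrees(np.arctan2(R[1,1],R[0,1]))
yy=np.array([np.cos(a),np.sin(a),0]); zz=np.array([0,0,-1.]); T=np.c_[np.cross(yy,zz),yy,zz]
print("cur",np.round(s["tcp_pos"],4),round(cur,1),"shift",np.round(1000*R.T@(np.array([x,y,z])-s["tcp_pos"]),1),"turn",np.round(cv2.Rodrigues(R.T@T)[0].ravel(),3),"F",np.round(s["wrist_force"],1))
E
python3 go.py .649 .25 180 .25
```

```text
time_s: 2.3
tcp_pos: [0.1825, 0.122, 0.3726]
ee_rot: [[-0.97, -0.244, 0.001], [-0.244, 0.97, 0.002], [-0.001, 0.002, -1.0]]
wrist_force: [1.9, 0.6, 0.0]
gripper_width: 0.998
gripper_force: 0.0
[ 8.05147256e+01 -2.84660151e+01 -3.49917063e+01  2.49208310e-02
 -8.33279367e+01 -1.56402287e+02]
cur [0.1825 0.122  0.3726] 104.1 shift [-483.4   10.1  123.3] turn [ 1.000e-03  3.000e-03 -1.324e+00] F [1.9 0.6 0. ]
```

```bash
python3 -m pendant '[[[-37,27,0],[0,0,-0.14]],[[-75,55,0],[0,0,-0.28]],[[-112,82,0],[0,0,-0.42]],[[-150,110,0],[0,0,-0.56]],[[-187,137,0],[0,0,-0.7]],[[-230,119,18],[0,0,-0.84]],[[-272,101,35],[0,0,-0.98]],[[-314,83,53],[0,0,-1.12]],[[-357,64,70],[0,0,-1.26]],[[-400,46,88],[0,0,-1.324]]]'; python3 go.py .62 .25 180 .25
```

```text
time_s: 3.3
tcp_pos: [0.5533, 0.2639, 0.2862]
ee_rot: [[0.004, -1.0, -0.0], [-1.0, -0.004, -0.001], [0.001, 0.0, -1.0]]
wrist_force: [0.7, 1.0, 0.9]
gripper_width: 1.0
gripper_force: 0.0
cur [0.5533 0.2639 0.2862] -179.8 shift [ 14.1 -66.7  36.1] turn [ 0.    -0.001  0.004] F [0.7 1.  0.9]
```

Clear and over the area. Take a wrist picture here: it sees tray and carton.

```bash
cat > w.py <<'E'
import sys
from h import *
c=cap("wrist"); np.save("pics/%s.npy"%sys.argv[1],c,allow_pickle=True); cv2.imwrite("pics/%s.png"%sys.argv[1],cv2.resize(c["img"],(800,600)))
print(c["f"],c["cx"],c["cy"],c["C"],c["R"])
E
python3 w.py w1
```

```text
297.3186396354542 255.90545103543514 188.53739189480328 [0.55273619 0.1954003  0.37961669] [[-9.99992556e-01 -3.82479829e-03  5.08212056e-04]
 [-3.57769949e-03  9.68481786e-01  2.49058687e-01]
 [-1.44479336e-03  2.49055015e-01 -9.68488261e-01]]
```

View pics/w1.png

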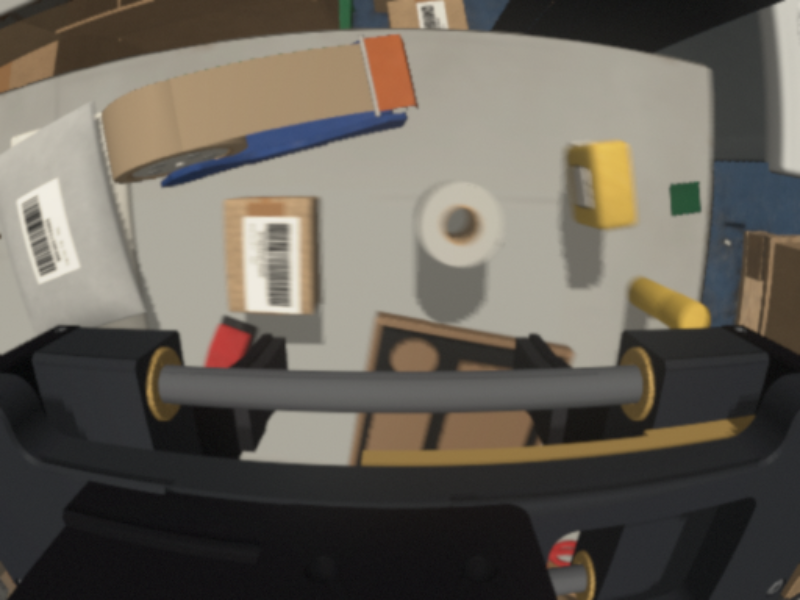

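The wrist picture shows the carton top with corners (226,200),(316,198),(314,314),(230,312), roll top centre (460,224), measure top face (600–635,142–227), glue top (690,316), tray edge below.

```bash
python3 - <<'E'
from h import *
np.set_printoptions(precision=3,suppress=True)
c=np.load("pics/w1.npy",allow_pickle=True).item();k=.64
P=lambda l,z:np.array([onz(c,u*k,v*k,z) for u,v in l])
q=P([(225,200),(316,198),(315,314),(229,312)],.04);print("carton",q[:,:2],q.mean(0))
print("roll",P([(460,224)],.06));m=P([(600,143),(629,142),(635,225),(605,228)],.062);print("measure",m[:,:2],m.mean(0))
print("glue",P([(692,316)],.094)); print("tray corners",P([(378,314),(573,349)],.018))
E
python3 go.py .649 .25 178.5 .16
```

```text
carton [[0.686 0.209]
 [0.614 0.21 ]
 [0.618 0.298]
 [0.689 0.298]] [0.652 0.254 0.04 ]
roll [[0.511 0.227 0.06 ]]
measure [[0.409 0.164]
 [0.385 0.161]
 [0.377 0.223]
 [0.402 0.226]] [0.393 0.194 0.062]
glue [[0.334 0.285 0.094]]
tray corners [[0.57  0.305 0.018]
 [0.4   0.337 0.018]]
cur [0.558  0.2626 0.2802] -179.9 shift [ 12.1 -91.5 119.9] turn [ 0.004 -0.006  0.027] F [ 6.   2.5 -2.1]
```

```bash
python3 -m pendant '[[[3,-23,30],[0,0,0.01]],[[6,-46,60],[0,0,0.025]],[[9,-69,90],[0,0,0.025]],[[11,-93,120],[0,0,0.025]],[[11,-93,120],[0,0,0.025]],[[11,-93,120],[0,0,0.025]]]'; python3 go.py .651 .252 178.7 .086
```

```text
time_s: 3.95
tcp_pos: [0.644, 0.2529, 0.1657]
ee_rot: [[-0.026, -1.0, -0.003], [-1.0, 0.026, -0.002], [0.002, 0.003, -1.0]]
wrist_force: [0.4, 0.5, 0.1]
gripper_width: 1.0
gripper_force: 0.0
cur [0.644  0.2529 0.1657] 178.5 shift [ 0.5 -7.2 79.6] turn [ 0.003 -0.002 -0.004] F [0.4 0.5 0.1]
```

```bash
python3 -m pendant '[[[0,-7,20],[0,0,0]],[[0,-7,40],[0,0,0]],[[0,-7,60],[0,0,0]],[[0,-7,80],[0,0,0]],[[0,-7,80],[0,0,0]]]'; python3 -m pendant '[[[0,0,0],[0,0,0]],[[0,0,0],[0,0,0]],[[0,0,0],[0,0,0]],[[0,0,0],[0,0,0]],[[0,0,0],[0,0,0]],[[0,0,0],[0,0,0]]]' 0.5; python3 go.py .651 .252 178.7 .086
```

```text
time_s: 4.45
tcp_pos: [0.649, 0.2531, 0.0855]
ee_rot: [[-0.025, -1.0, -0.004], [-1.0, 0.025, -0.002], [0.002, 0.004, -1.0]]
wrist_force: [-0.5, 0.3, -0.4]
gripper_width: 1.005
gripper_force: 0.0
time_s: 5.05
tcp_pos: [0.6514, 0.2542, 0.0897]
ee_rot: [[-0.025, -1.0, 0.003], [-1.0, 0.025, 0.001], [-0.001, -0.003, -1.0]]
wrist_force: [-2.2, 1.1, 6.4]
gripper_width: 0.809
gripper_force: 30.0
cur [0.6514 0.2542 0.0897] 178.6 shift [2.2 0.4 3.7] turn [-0.003  0.001 -0.002] F [-2.2  1.1  6.4]
```

```bash
python3 -m pendant '[[[0,0,-35],[0,0,0]],[[0,0,-75],[0,0,0]],[[0,0,-110],[0,0,0]],[[0,0,-110],[0,0,0]]]'; python3 go.py .4656 .403 169.3 .2
```

```text
time_s: 5.45
tcp_pos: [0.653, 0.2546, 0.2044]
ee_rot: [[-0.024, -1.0, 0.01], [-1.0, 0.024, 0.005], [-0.005, -0.01, -1.0]]
wrist_force: [0.9, -0.2, 0.6]
gripper_width: 0.807
gripper_force: 30.0
cur [0.653  0.2546 0.2044] 178.6 shift [-143.8  190.9    3.2] turn [-0.01   0.006  0.163] F [ 0.9 -0.2  0.6]
```

```bash
python3 -m pendant '[[[-24,32,0],[0,0,0.03]],[[-48,64,0],[0,0,0.06]],[[-72,95,0],[0,0,0.09]],[[-96,127,0],[0,0,0.12]],[[-120,159,0],[0,0,0.15]],[[-144,191,0],[0,0,0.163]],[[-144,191,0],[0,0,0.163]],[[-144,191,0],[0,0,0.163]]]'; python3 w.py w2;python3 go.py .4656 .403 169.3 .1
```

```text
time_s: 6.25
tcp_pos: [0.4623, 0.4026, 0.1971]
ee_rot: [[-0.185, -0.983, -0.001], [-0.983, 0.185, -0.001], [0.001, 0.001, -1.0]]
wrist_force: [-0.5, 0.1, -0.0]
gripper_width: 0.81
gripper_force: 30.0
297.3186396354542 255.90545103543514 188.53739189480328 [0.44902028 0.33533629 0.2906331 ] [[-9.82772279e-01  1.84818962e-01  7.74036807e-04]
 [ 1.79214470e-01  9.51930076e-01  2.48417599e-01]
 [ 4.51754541e-02  2.44276649e-01 -9.68652723e-01]]
cur [0.4631 0.4021 0.1972] 169.2 shift [-1.5 -2.3 97.2] turn [ 0.001 -0.001 -0.001] F [-0.3  0.1 -0.5]
```

View pics/w2.png

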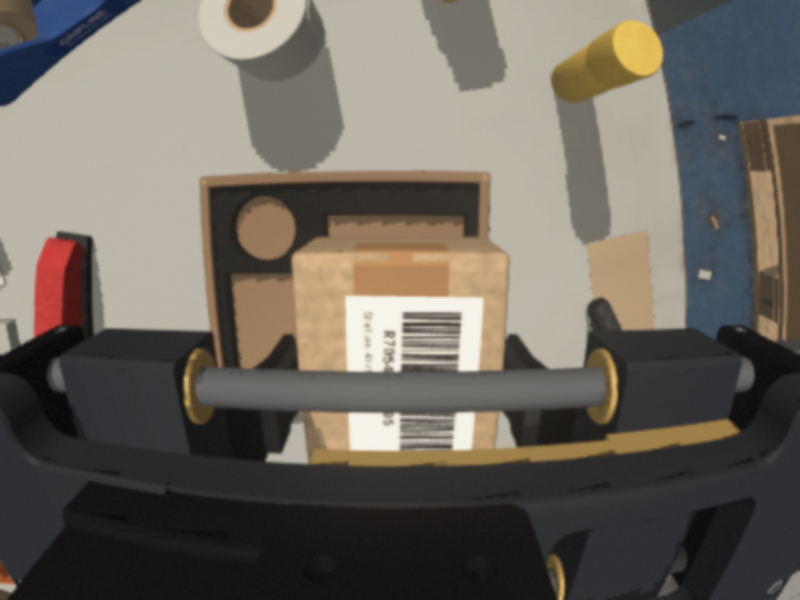

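Carton is square over the tray; tray's right corners at (204,178) and (490,174), hole centre (266,228), carton's front top edge from (295,254) to (508,254).

Run:
```python
from h import *
np.set_printoptions(precision=4,suppress=True)
c=np.load("pics/w2.npy",allow_pickle=True).item();k=.64
P=lambda l,z:np.array([onz(c,u*k,v*k,z)[:2] for u,v in l])
t=P([(203,178),(490,174)],.018);print("tray corners",t,np.linalg.norm(t[0]-t[1]))
a=-.187;R=np.array([[np.cos(a),-np.sin(a)],[np.sin(a),np.cos(a)]])
print("centre est",t.mean(0)+R@[0,.0785])
print("hole",P([(266,228)],.01),"expected",np.array([.498,.397])+R@[.049,-.045])
e=P([(295,254),(508,254)],.150);print("edge",e,"centre",e.mean(0)+R@[0,.0455],np.linalg.norm(e[0]-e[1]))
```

```text
tray corners [[0.5673 0.3087]
 [0.3962 0.342 ]] 0.17435587738837216
centre est [0.4963 0.4025]
hole [[0.5361 0.3487]] expected [0.5378 0.3437]
edge [[0.4853 0.3519]
 [0.42   0.3642]] centre [0.4611 0.4028] 0.06641763762297123
```

```bash
python3 -m pendant '[[[-4,-1,25],[0,0,0]],[[-4,-1,50],[0,0,0]],[[-4,-1,70],[0,0,0]],[[-4,-1,85],[0,0,0]],[[-4,-1,95],[0,0,0]],[[-4,-1,102],[0,0,0]],[[-4,-1,105],[0,0,0]],[[-4,-1,107],[0,0,0]],[[-4,-1,107],[0,0,0]]]'; python3 go.py .4646 .406 169.3 .093
```

```text
time_s: 7.2
tcp_pos: [0.4655, 0.4052, 0.0937]
ee_rot: [[-0.187, -0.982, 0.001], [-0.982, 0.187, -0.001], [0.001, -0.001, -1.0]]
wrist_force: [-3.0, -5.2, 11.2]
gripper_width: 0.812
gripper_force: 30.0
cur [0.4655 0.4052 0.0937] 169.2 shift [-0.6  1.1  0.7] turn [-0.001 -0.001 -0.002] F [-3.  -5.2 11.2]
```

```bash
python3 -m pendant '[[[0,0,-1],[0,0,0]],[[0,0,-1],[0,0,0]],[[0,0,-1],[0,0,0]]]' 1; python3 -m pendant '[[[0,0,-25],[0,0,0]],[[0,0,-65],[0,0,0]],[[0,0,-105],[0,0,0]],[[0,0,-105],[0,0,0]]]';python3 w.py w3;python3 go.py .393 .193 189.6 .17
```

```text
time_s: 7.5
tcp_pos: [0.4653, 0.4063, 0.0921]
ee_rot: [[-0.187, -0.982, 0.001], [-0.982, 0.187, 0.001], [-0.001, -0.0, -1.0]]
wrist_force: [-0.5, 0.3, 0.0]
gripper_width: 0.966
gripper_force: 0.0
time_s: 7.9
tcp_pos: [0.4673, 0.4087, 0.2034]
ee_rot: [[-0.185, -0.983, 0.009], [-0.983, 0.185, 0.01], [-0.011, -0.007, -1.0]]
wrist_force: [0.8, 0.8, 0.7]
gripper_width: 0.998
gripper_force: 0.0
297.3186396354542 255.90545103543514 188.53739189480328 [0.45306076 0.34040145 0.29609741] [[-0.98267311  0.18521045 -0.00711638]
 [ 0.17700296  0.94913259  0.26041751]
 [ 0.05498643  0.25464567 -0.96546987]]
cur [0.4661 0.4075 0.2003] 169.3 shift [224.6  31.9  28.7] turn [-0.005  0.006 -0.355] F [-0.6 -0.7 -0.2]
```

View pics/w3.png

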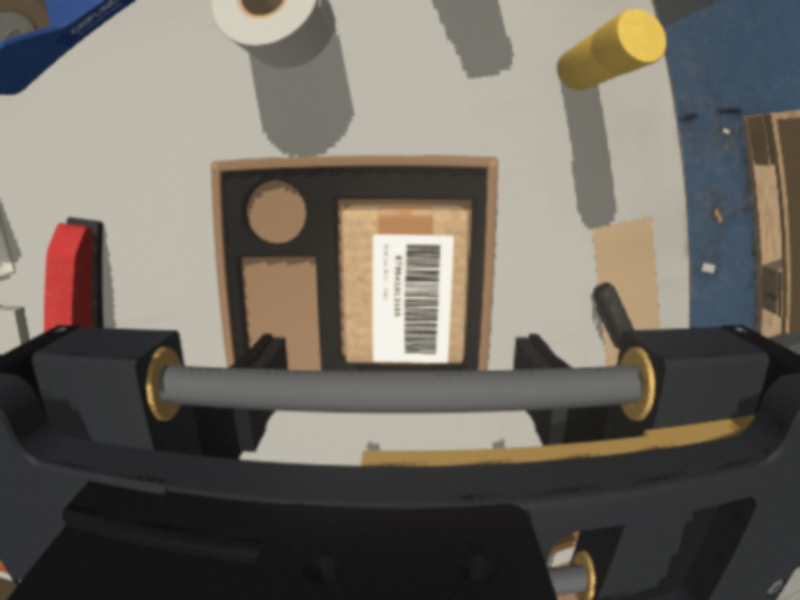

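Carton sits in its recess, top corners (338,200),(471,200),(463,364),(342,364), hole centre (277,212). Now to the measure.

```bash
python3 - <<'E'
from h import *
np.set_printoptions(precision=4,suppress=True)
c=np.load("pics/w3.npy",allow_pickle=True).item();k=.64
P=lambda l,z:np.array([onz(c,u*k,v*k,z)[:2] for u,v in l])
t=P([(212,161),(497,157)],.018)
a=-.187;R=np.array([[np.cos(a),-np.sin(a)],[np.sin(a),np.cos(a)]])
ct=t.mean(0)+R@[0,.0785];print("tray centre",ct,"hole",P([(277,212)],.01),"exp",ct+R@[.049,-.045])
q=P([(338,200),(471,200),(463,364),(342,364)],.044).mean(0);print("carton",q,"in tray",R.T@(q-ct))
E
python3 -m pendant '[[[45,6,0],[0,0,-0.07]],[[90,13,0],[0,0,-0.14]],[[135,19,0],[0,0,-0.21]],[[180,25,0],[0,0,-0.28]],[[225,30,10],[0,0,-0.355]],[[225,30,30],[0,0,-0.355]],[[225,30,30],[0,0,-0.355]]]'; python3 w.py w4; python3 go.py .393 .193 189.6 .091
```

```text
tray centre [0.4968 0.401 ] hole [[0.5355 0.3487]] exp [0.5366 0.3477]
carton [0.4644 0.4021] in tray [-0.032 -0.005]
time_s: 8.65
tcp_pos: [0.3918, 0.1884, 0.1646]
ee_rot: [[0.164, -0.986, -0.005], [-0.986, -0.164, -0.004], [0.003, 0.005, -1.0]]
wrist_force: [0.6, -0.4, -0.2]
gripper_width: 0.997
gripper_force: 0.0
297.3186396354542 255.90545103543514 188.53739189480328 [0.40261926 0.12114752 0.25825004] [[-0.98636292 -0.16449992  0.00528848]
 [-0.15813686  0.9561361   0.24656943]
 [-0.04561716  0.24237064 -0.9691107 ]]
cur [0.3931 0.1899 0.1658] -170.5 shift [-3.2 -0.6 74.8] turn [ 0.003 -0.002 -0.001] F [0.1 0.3 0.4]
```

View pics/w4.png

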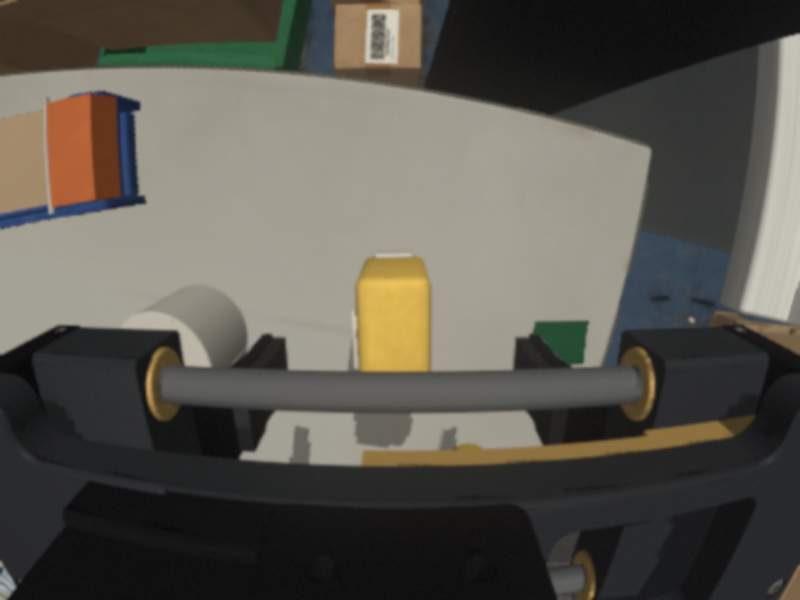

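Measure is square between the jaws (top face 358–430, fingers at ~265 and ~535); go down.

```bash
python3 -m pendant '[[[-3,0,25],[0,0,0]],[[-3,0,50],[0,0,0]],[[-3,0,68],[0,0,0]],[[-3,0,75],[0,0,0]],[[-3,0,75],[0,0,0]]]'; python3 -m pendant '[[[0,0,0],[0,0,0]],[[0,0,0],[0,0,0]],[[0,0,0],[0,0,0]],[[0,0,0],[0,0,0]],[[0,0,0],[0,0,0]],[[0,0,0],[0,0,0]],[[0,0,0],[0,0,0]],[[0,0,0],[0,0,0]]]' 0.2; python3 go.py .393 .193 189.6 .091
```

```text
time_s: 9.2
tcp_pos: [0.3933, 0.1943, 0.0913]
ee_rot: [[0.167, -0.986, -0.001], [-0.986, -0.167, -0.001], [0.001, 0.001, -1.0]]
wrist_force: [0.4, 0.4, -0.5]
gripper_width: 1.0
gripper_force: 0.0
time_s: 10.0
tcp_pos: [0.393, 0.1936, 0.0919]
ee_rot: [[0.166, -0.986, 0.0], [-0.986, -0.166, -0.0], [0.0, -0.0, -1.0]]
wrist_force: [0.8, -1.2, 1.6]
gripper_width: 0.385
gripper_force: 29.9
cur [0.393  0.1936 0.0919] -170.4 shift [0.6 0.1 0.9] turn [-0.    -0.    -0.001] F [ 0.8 -1.2  1.6]
```

```bash
python3 -m pendant '[[[0,0,-35],[0,0,0]],[[0,0,-75],[0,0,0]],[[0,0,-105],[0,0,0]],[[0,0,-105],[0,0,0]]]'; python3 go.py .5495 .416 169.3 .19
```

```text
time_s: 10.4
tcp_pos: [0.3946, 0.1951, 0.2006]
ee_rot: [[0.167, -0.986, 0.007], [-0.986, -0.167, 0.006], [-0.005, -0.008, -1.0]]
wrist_force: [-0.0, 0.6, -1.4]
gripper_width: 0.388
gripper_force: 29.9
cur [0.3946 0.1951 0.2006] -170.4 shift [-191.9 -189.6   13.1] turn [-0.007  0.006  0.355] F [-0.   0.6 -1.4]
```

```bash
python3 -m pendant '[[[-28,-27,0],[0,0,0.05]],[[-56,-55,0],[0,0,0.1]],[[-84,-82,0],[0,0,0.15]],[[-112,-109,0],[0,0,0.2]],[[-140,-137,0],[0,0,0.25]],[[-168,-164,0],[0,0,0.31]],[[-193,-191,0],[0,0,0.355]],[[-193,-191,0],[0,0,0.355]],[[-193,-191,0],[0,0,0.355]]]'; python3 w.py w5; python3 go.py .5495 .416 169.3 .096
```

```text
time_s: 11.3
tcp_pos: [0.5485, 0.4153, 0.1935]
ee_rot: [[-0.187, -0.982, -0.004], [-0.982, 0.187, -0.004], [0.004, 0.003, -1.0]]
wrist_force: [-0.1, -0.7, -1.6]
gripper_width: 0.39
gripper_force: 29.9
297.3186396354542 255.90545103543514 188.53739189480328 [0.53538311 0.34830118 0.28724046] [[-0.98240597  0.18672824  0.00332677]
 [ 0.18181407  0.95217669  0.24556711]
 [ 0.04268664  0.24185145 -0.96937388]]
cur [0.5483 0.4148 0.1944] 169.2 shift [-1.8 -1.2 98.4] turn [ 0.003 -0.004 -0.001] F [ 0.4  0.5 -1.4]
```

View pics/w5.png

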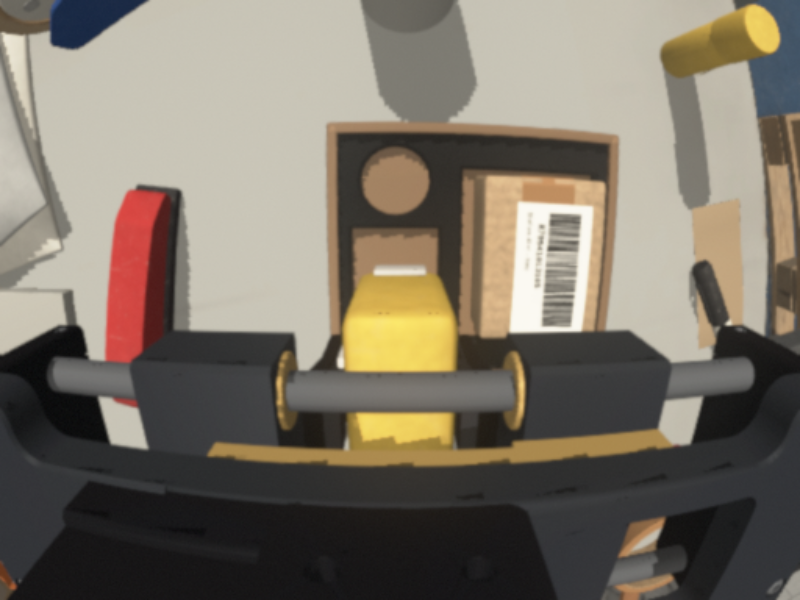

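Measure held square above its recess (recess right edge at row 229, columns 355–438), hole centre (395,181), tray corners (329,125),(618,137). Check once against the tray, then lower.

Run:
```python
from h import *
np.set_printoptions(precision=4,suppress=True)
c=np.load("pics/w5.npy",allow_pickle=True).item();k=.64
P=lambda l,z:np.array([onz(c,u*k,v*k,z)[:2] for u,v in l])
t=P([(329,125),(618,137)],.018)
a=-.187;R=np.array([[np.cos(a),-np.sin(a)],[np.sin(a),np.cos(a)]])
ct=t.mean(0)+R@[0,.0785];print("tray centre",ct,"hole",P([(395,181)],.01),"exp",ct+R@[.049,-.045])
e=P([(355,229),(438,229)],.010).mean(0);print("recess edge->centre",e+R@[0,.041],"exp",ct+R@[.049,.0245])
m=P([(375,271),(427,271)],.105);print("front of measure near base",m.mean(0), m.mean(0)+R@[0,.034])
```

```text
tray centre [0.497  0.4028] hole [[0.5375 0.3489]] exp [0.5368 0.3495]
recess edge->centre [0.5496 0.4175] exp [0.5497 0.4177]
front of measure near base [0.5411 0.3843] [0.5475 0.4177]
```

```bash
python3 -m pendant '[[[-2,-1,25],[0,0,0]],[[-2,-1,50],[0,0,0]],[[-2,-1,70],[0,0,0]],[[-2,-1,82],[0,0,0]],[[-2,-1,90],[0,0,0]],[[-2,-1,96],[0,0,0]],[[-2,-1,99],[0,0,0]],[[-2,-1,101],[0,0,0]],[[-2,-1,101],[0,0,0]]]'; python3 go.py .5495 .416 169.3 .096
```

```text
time_s: 12.25
tcp_pos: [0.5508, 0.4176, 0.0962]
ee_rot: [[-0.187, -0.982, 0.0], [-0.982, 0.187, 0.001], [-0.001, -0.0, -1.0]]
wrist_force: [-0.3, 0.1, -1.6]
gripper_width: 0.387
gripper_force: 29.9
cur [0.5508 0.4176 0.0962] 169.2 shift [1.8 0.9 0.2] turn [-0.     0.001 -0.001] F [-0.3  0.1 -1.6]
```

```bash
python3 -m pendant '[[[0,0,2],[0,0,0]],[[0,0,3],[0,0,0]],[[0,0,3],[0,0,0]]]'; python3 -m pendant '[[[0,0,0],[0,0,0]],[[0,0,0],[0,0,0]],[[0,0,0],[0,0,0]]]' 0.6; python3 -m pendant '[[[0,0,-25],[0,0,0]],[[0,0,-65],[0,0,0]],[[0,0,-110],[0,0,0]],[[0,0,-150],[0,0,0]],[[0,0,-150],[0,0,0]]]'; python3 go.py .333 .286 169.3 .25
```

```text
time_s: 12.55
tcp_pos: [0.5509, 0.4178, 0.096]
ee_rot: [[-0.186, -0.983, 0.002], [-0.983, 0.186, 0.001], [-0.001, -0.001, -1.0]]
wrist_force: [-2.9, -1.9, 8.4]
gripper_width: 0.388
gripper_force: 30.0
time_s: 12.85
tcp_pos: [0.5508, 0.4176, 0.093]
ee_rot: [[-0.187, -0.982, 0.0], [-0.982, 0.187, 0.0], [-0.001, -0.0, -1.0]]
wrist_force: [-0.3, -0.6, 0.2]
gripper_width: 0.556
gripper_force: 0.0
time_s: 13.35
tcp_pos: [0.553, 0.4193, 0.251]
ee_rot: [[-0.186, -0.983, 0.011], [-0.983, 0.186, 0.009], [-0.011, -0.009, -1.0]]
wrist_force: [0.4, 1.1, 0.4]
gripper_width: 0.6
gripper_force: 0.0
cur [0.553  0.4193 0.251 ] 169.3 shift [171.8 191.4  -2.8] turn [-0.009  0.011 -0.   ] F [0.4 1.1 0.4]
```

```bash
python3 -m pendant '[[[28,32,0],[0,0,0]],[[57,63,0],[0,0,0]],[[85,95,0],[0,0,0]],[[113,126,10],[0,0,0]],[[142,158,25],[0,0,0]],[[170,189,40],[0,0,0]],[[170,189,50],[0,0,0]],[[170,189,50],[0,0,0]]]' 1; python3 w.py w6; python3 go.py .333 .2855 169.3 .116
```

```text
time_s: 14.15
tcp_pos: [0.3325, 0.285, 0.192]
ee_rot: [[-0.186, -0.983, -0.001], [-0.983, 0.186, -0.002], [0.002, 0.001, -1.0]]
wrist_force: [0.6, 0.7, -0.4]
gripper_width: 0.996
gripper_force: 0.0
297.3186396354542 255.90545103543514 188.53739189480328 [0.3191005  0.21782263 0.28557705] [[-9.82619469e-01  1.85630889e-01  3.90728603e-04]
 [ 1.79929576e-01  9.51918217e-01  2.47945670e-01]
 [ 4.56544334e-02  2.43706547e-01 -9.68773860e-01]]
cur [0.3336 0.2863 0.1929] 169.3 shift [ 0.9  0.4 76.9] turn [-0.001  0.    -0.   ] F [-0.7  0.9  0.5]
```

View pics/w6.png

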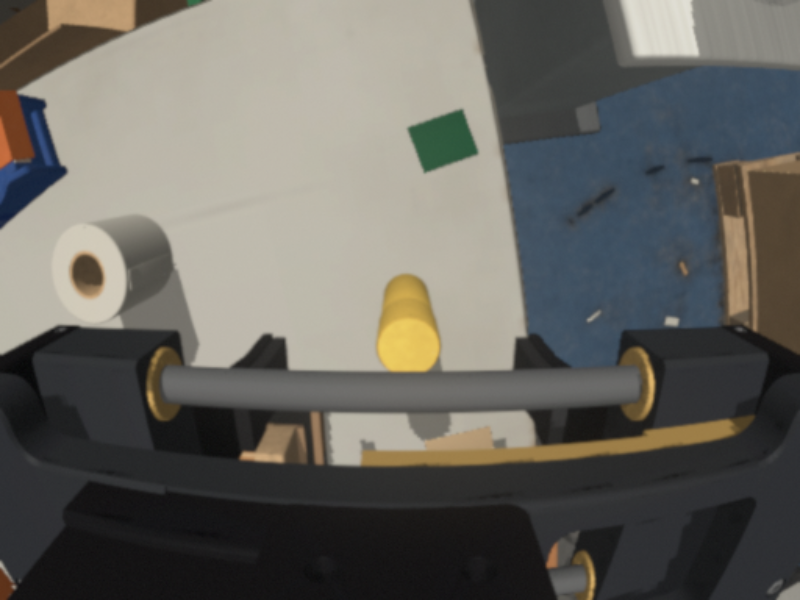

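Glue top centre at about (408,341), midway between the fingers; roll at left (88,272).

```bash
python3 - <<'E'
from h import *
c=np.load("pics/w6.npy",allow_pickle=True).item()
print("glue",onz(c,408*.64,341*.64,.094),"base",onz(c,406*.64,288*.64,.0), "roll",onz(c,88*.64,272*.64,.06))
E
python3 -m pendant '[[[1,0,25],[0,0,0]],[[1,0,50],[0,0,0]],[[1,0,70],[0,0,0]],[[1,0,77],[0,0,0]],[[1,0,77],[0,0,0]]]'
```

```text
glue [0.32851757 0.28731622 0.094     ] base [0.32794044 0.28615854 0.        ] roll [0.50642449 0.22729118 0.06      ]
time_s: 14.7
tcp_pos: [0.3338, 0.2855, 0.1153]
ee_rot: [[-0.187, -0.982, -0.0], [-0.982, 0.187, -0.001], [0.001, 0.0, -1.0]]
wrist_force: [-0.5, -0.2, 0.6]
gripper_width: 1.0
gripper_force: 0.0
```

```bash
python3 -m pendant '[[[-1,3,0],[0,0,0]],[[-1,3,0],[0,0,0]],[[-1,3,0],[0,0,0]],[[-1,3,0],[0,0,0]],[[-1,3,0],[0,0,0]],[[-1,3,0],[0,0,0]],[[-1,3,0],[0,0,0]],[[-1,3,0],[0,0,0]],[[-1,3,0],[0,0,0]]]' 0.15; python3 -m pendant '[[[0,0,-35],[0,0,0]],[[0,0,-75],[0,0,0]],[[0,0,-110],[0,0,0]],[[0,0,-110],[0,0,0]],[[0,0,-110],[0,0,0]]]';python3 go.py .5373 .3488 169.3 .23
```

```text
time_s: 15.6
tcp_pos: [0.3302, 0.2863, 0.1158]
ee_rot: [[-0.187, -0.982, -0.0], [-0.982, 0.187, -0.0], [0.0, 0.0, -1.0]]
wrist_force: [0.4, 0.2, -0.1]
gripper_width: 0.327
gripper_force: 30.0
time_s: 16.1
tcp_pos: [0.3301, 0.2863, 0.2262]
ee_rot: [[-0.187, -0.982, 0.0], [-0.982, 0.187, 0.002], [-0.002, 0.0, -1.0]]
wrist_force: [-0.7, 0.1, -0.3]
gripper_width: 0.325
gripper_force: 30.0
cur [0.3301 0.2863 0.2262] 169.2 shift [-100.2 -191.8   -3.6] turn [ 0.     0.002 -0.002] F [-0.7  0.1 -0.3]
```

```bash
python3 -m pendant '[[[-17,-32,0],[0,0,0]],[[-33,-64,0],[0,0,0]],[[-50,-96,0],[0,0,0]],[[-67,-128,0],[0,0,0]],[[-83,-160,0],[0,0,0]],[[-100,-191,0],[0,0,0]],[[-100,-191,0],[0,0,0]],[[-100,-191,0],[0,0,0]]]'; python3 w.py w7; python3 go.py .5368 .3488 169.3 .12
```

```text
time_s: 16.9
tcp_pos: [0.5362, 0.3482, 0.2227]
ee_rot: [[-0.188, -0.982, -0.004], [-0.982, 0.188, -0.004], [0.004, 0.004, -1.0]]
wrist_force: [-0.2, -0.5, -1.1]
gripper_width: 0.323
gripper_force: 30.0
297.3186396354542 255.90545103543514 188.53739189480328 [0.52301324 0.28116474 0.31635996] [[-0.98217022  0.18796235  0.00343625]
 [ 0.18303975  0.9519598   0.24549743]
 [ 0.0428731   0.24174923 -0.96939115]]
cur [0.5357 0.3482 0.2235] 169.2 shift [ -1.2  -1.3 103.5] turn [ 0.003 -0.004 -0.002] F [-0.4 -0.5  0.3]
```

View pics/w7.png

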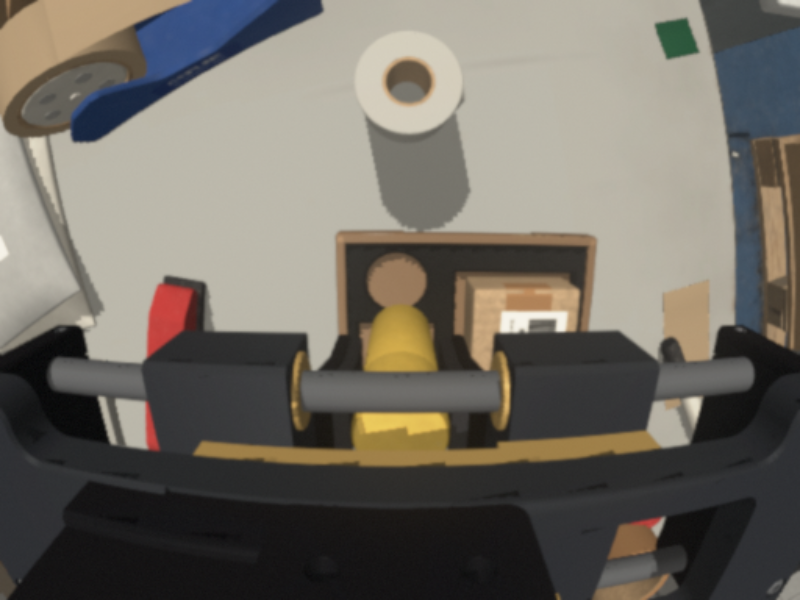

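Glue held upright; hole centre at (397,281), roll top centre at (409,82).

```bash
python3 - <<'E'
from h import *
c=np.load("pics/w7.npy",allow_pickle=True).item()
print("hole",onz(c,397*.64,281*.64,.010),"roll",onz(c,409*.64,82*.64,.06))
print("glue bottom expected px", np.array(proj(c,[.5357,.3482,.11]))/.64)
E
python3 -m pendant '[[[-1,-1,30],[0,0,0]],[[-1,-1,60],[0,0,0]],[[-1,-1,80],[0,0,0]],[[-1,-1,88],[0,0,0]],[[-1,-1,88],[0,0,0]]]'
```

```text
hole [0.53667468 0.3479014  0.01      ] roll [0.5070001  0.22869142 0.06      ]
glue bottom expected px [398.63384275 327.69700842]
time_s: 17.45
tcp_pos: [0.5366, 0.3492, 0.1368]
ee_rot: [[-0.186, -0.982, -0.002], [-0.982, 0.186, -0.002], [0.003, 0.002, -1.0]]
wrist_force: [0.1, 0.7, -0.1]
gripper_width: 0.324
gripper_force: 30.0
```

```bash
python3 -m pendant '[[[0,0,6],[0,0,0]],[[0,0,11],[0,0,0]],[[0,0,15],[0,0,0]],[[0,0,18],[0,0,0]],[[0,0,20],[0,0,0]],[[0,0,20],[0,0,0]]]'
```

```text
time_s: 18.05
tcp_pos: [0.5379, 0.3498, 0.1198]
ee_rot: [[-0.186, -0.982, 0.001], [-0.982, 0.186, 0.0], [-0.0, -0.001, -1.0]]
wrist_force: [-2.5, -1.3, 7.6]
gripper_width: 0.324
gripper_force: 30.0
```

```bash
python3 -m pendant '[[[0,0,0],[0,0,0]],[[0,0,0],[0,0,0]],[[0,0,0],[0,0,0]]]' 0.6; python3 -m pendant '[[[0,0,-30],[0,0,0]],[[0,0,-70],[0,0,0]],[[0,0,-110],[0,0,0]],[[0,0,-110],[0,0,0]]]'; python3 go.py .5065 .228 169.3 .18
```

```text
time_s: 18.35
tcp_pos: [0.5377, 0.3496, 0.1176]
ee_rot: [[-0.187, -0.982, -0.0], [-0.982, 0.187, -0.0], [0.0, 0.0, -1.0]]
wrist_force: [0.4, 0.6, 0.5]
gripper_width: 0.518
gripper_force: 0.0
time_s: 18.75
tcp_pos: [0.5402, 0.3515, 0.2347]
ee_rot: [[-0.186, -0.983, 0.01], [-0.983, 0.186, 0.008], [-0.01, -0.009, -1.0]]
wrist_force: [1.0, -0.4, 0.5]
gripper_width: 0.597
gripper_force: 0.0
cur [0.5402 0.3515 0.2347] 169.3 shift [128.1  10.7  53.4] turn [-0.009  0.01  -0.   ] F [ 1.  -0.4  0.5]
```

```bash
python3 -m pendant '[[[35,2,0],[0,0,0]],[[75,5,10],[0,0,0]],[[110,7,25],[0,0,0]],[[125,8,40],[0,0,0]],[[125,8,47],[0,0,0]],[[125,8,47],[0,0,0]],[[125,8,47],[0,0,0]]]' 1; python3 w.py w8;python3 go.py .5068 .228 169.3 .091
```

```text
time_s: 19.45
tcp_pos: [0.5073, 0.2294, 0.1811]
ee_rot: [[-0.186, -0.983, 0.001], [-0.983, 0.186, 0.0], [-0.001, -0.001, -1.0]]
wrist_force: [-0.3, 0.6, 0.3]
gripper_width: 0.993
gripper_force: 0.0
297.3186396354542 255.90545103543514 188.53739189480328 [0.49368275 0.16201531 0.27445657] [[-0.98258321  0.18582013 -0.00105811]
 [ 0.17964597  0.95136051  0.25028084]
 [ 0.04751386  0.24573166 -0.9681727 ]]
cur [0.5073 0.2296 0.1813] 169.3 shift [ 1.7  0.3 90.3] turn [-0.001  0.001 -0.   ] F [ 0.1 -0.3 -0.9]
```

View pics/w8.png

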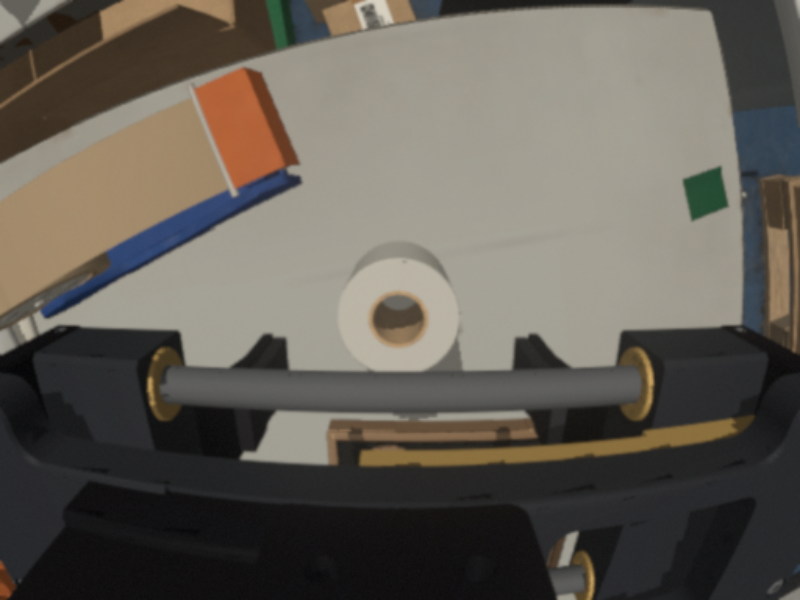

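Roll top centre at (399,317), centred between the fingers (265, 535).

```bash
python3 - <<'E'
from h import *
c=np.load("pics/w8.npy",allow_pickle=True).item()
print("roll",onz(c,399*.64,317*.64,.06))
E
python3 -m pendant '[[[1,0,25],[0,0,0]],[[1,0,50],[0,0,0]],[[1,0,75],[0,0,0]],[[1,0,90],[0,0,0]],[[1,0,90],[0,0,0]],[[1,0,90],[0,0,0]]]';python3 -m pendant '[[[0,0,0],[0,0,0]],[[0,0,0],[0,0,0]],[[0,0,0],[0,0,0]],[[0,0,0],[0,0,0]],[[0,0,0],[0,0,0]],[[0,0,0],[0,0,0]]]' 0.5
```

```text
roll [0.50669043 0.22736016 0.06      ]
time_s: 20.1
tcp_pos: [0.507, 0.2284, 0.0914]
ee_rot: [[-0.186, -0.983, 0.001], [-0.983, 0.186, 0.0], [-0.001, -0.001, -1.0]]
wrist_force: [0.1, 0.2, 0.0]
gripper_width: 1.002
gripper_force: 0.0
time_s: 20.7
tcp_pos: [0.5067, 0.2276, 0.0914]
ee_rot: [[-0.187, -0.982, 0.001], [-0.982, 0.187, 0.001], [-0.001, -0.001, -1.0]]
wrist_force: [-0.6, 0.0, 4.1]
gripper_width: 0.683
gripper_force: 30.0
```

```bash
python3 -m pendant '[[[0,0,-35],[0,0,0]],[[0,0,-75],[0,0,0]],[[0,0,-110],[0,0,0]],[[-20,9,-130],[0,0,0]],[[-55,25,-130],[0,0,0]],[[-90,40,-130],[0,0,0]],[[-130,58,-130],[0,0,0]],[[-166,74,-130],[0,0,0]],[[-166,74,-130],[0,0,0]],[[-166,74,-130],[0,0,0]]]'; python3 w.py w9; python3 go.py .465 .405 169.3 .1354
```

```text
time_s: 21.7
tcp_pos: [0.4638, 0.4045, 0.2196]
ee_rot: [[-0.186, -0.983, -0.002], [-0.983, 0.186, -0.002], [0.002, 0.002, -1.0]]
wrist_force: [0.8, 0.4, -1.8]
gripper_width: 0.68
gripper_force: 30.0
297.3186396354542 255.90545103543514 188.53739189480328 [0.45050519 0.3373449  0.31322974] [[-0.98265214  0.1854528   0.00142323]
 [ 0.18002583  0.95199649  0.24757499]
 [ 0.04455857  0.24353632 -0.96886769]]
cur [0.4641 0.4037 0.2199] 169.2 shift [-1.6 -0.7 84.5] turn [ 0.001 -0.002 -0.001] F [ 0.7 -0.3 -2. ]
```

View pics/w9.png

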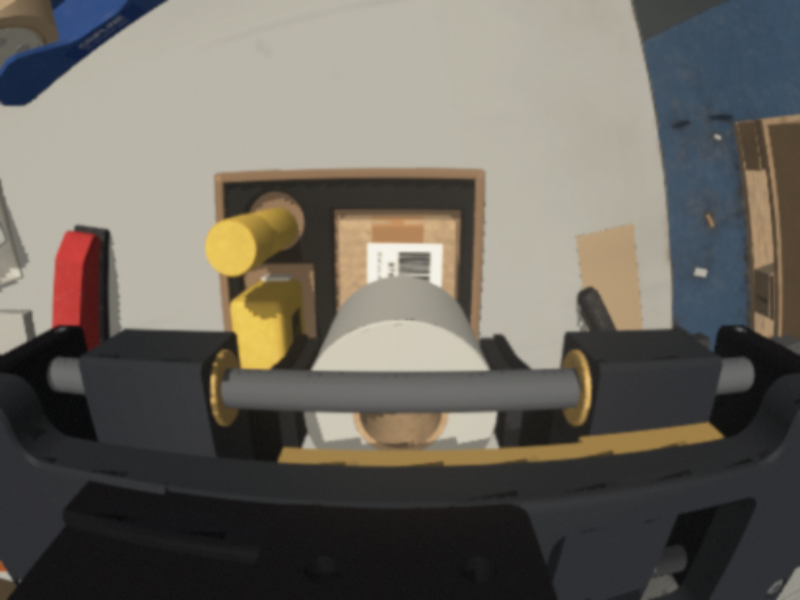

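Glue stands in the hole (foot at (276,218)), measure in its recess, roll held above the carton (front edge row 212, columns 337–460). Lower.

```bash
python3 - <<'E'
from h import *
c=np.load("pics/w9.npy",allow_pickle=True).item();a=-.187
e=(onz(c,337*.64,212*.64,.044)+onz(c,460*.64,212*.64,.044))/2
print("carton centre",e[0]-.0455*np.sin(a),e[1]+.0455*np.cos(a))
E
python3 -m pendant '[[[-1,-1,25],[0,0,0]],[[-1,-1,50],[0,0,0]],[[-1,-1,68],[0,0,0]],[[-1,-1,78],[0,0,0]],[[-1,-1,83],[0,0,0]],[[-1,-1,86],[0,0,0]],[[-1,-1,86],[0,0,0]]]'
```

```text
carton centre 0.4629311441130257 0.40088670284622924
time_s: 22.45
tcp_pos: [0.4663, 0.4052, 0.1359]
ee_rot: [[-0.187, -0.982, 0.001], [-0.982, 0.187, 0.001], [-0.001, -0.001, -1.0]]
wrist_force: [0.0, 0.5, -1.0]
gripper_width: 0.685
gripper_force: 30.0
```

```bash
python3 -m pendant '[[[2,1,0],[0,0,0]],[[2,1,2],[0,0,0]],[[2,1,3],[0,0,0]],[[2,1,3],[0,0,0]]]';python3 -m pendant '[[[0,0,0],[0,0,0]],[[0,0,0],[0,0,0]],[[0,0,0],[0,0,0]]]' 0.86;python3 -m pendant '[[[0,0,-20],[0,0,0]],[[0,0,-50],[0,0,0]],[[0,0,-90],[0,0,0]],[[0,0,-130],[0,0,0]],[[0,0,-130],[0,0,0]]]'; python3 go.py .40 .25 169.3 .26
```

```text
time_s: 22.85
tcp_pos: [0.4648, 0.4037, 0.1357]
ee_rot: [[-0.186, -0.983, 0.002], [-0.983, 0.186, 0.002], [-0.002, -0.002, -1.0]]
wrist_force: [-3.8, -4.2, 12.3]
gripper_width: 0.682
gripper_force: 30.0
time_s: 23.15
tcp_pos: [0.4645, 0.4034, 0.1319]
ee_rot: [[-0.187, -0.982, 0.0], [-0.982, 0.187, 0.0], [-0.0, -0.0, -1.0]]
wrist_force: [1.1, 0.3, -1.1]
gripper_width: 0.832
gripper_force: 0.0
time_s: 23.65
tcp_pos: [0.4665, 0.4053, 0.2686]
ee_rot: [[-0.186, -0.983, 0.009], [-0.983, 0.186, 0.009], [-0.011, -0.007, -1.0]]
wrist_force: [0.4, 0.8, 0.2]
gripper_width: 0.861
gripper_force: 0.0
cur [0.4665 0.4053 0.2686] 169.3 shift [165.1  36.6   6.5] turn [-0.007  0.011 -0.   ] F [0.4 0.8 0.2]
```

Back off to the side and check with the fixed cameras.

```bash
python3 -m pendant '[[[40,10,0],[0,0,0]],[[85,20,0],[0,0,0]],[[130,30,0],[0,0,0]],[[170,35,0],[0,0,0]],[[170,35,0],[0,0,0]]]'
python3 - <<'E'
from h import *
a=cap("scene");b=cap("top")
i=np.hstack([cv2.resize(a["img"][200:330,110:260],(400,347)),cv2.resize(b["img"][140:270,80:230],(400,347))])
cv2.imwrite("pics/fin.png",i)
E
```

```text
time_s: 24.15
tcp_pos: [0.396, 0.2387, 0.2614]
ee_rot: [[-0.189, -0.982, -0.002], [-0.982, 0.189, -0.001], [0.002, 0.002, -1.0]]
wrist_force: [0.6, -0.1, 0.7]
gripper_width: 0.859
gripper_force: 0.0
```

View pics/fin.png

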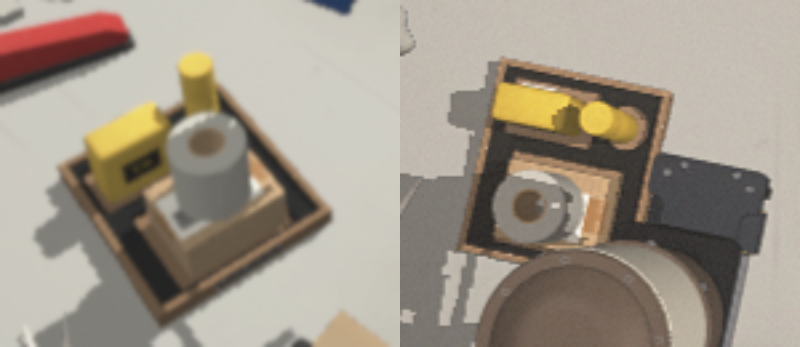

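All four stand in place: roll on the carton (208,150)/(529,206), measure (125,150)/(530,108), glue (197,80)/(602,119). One numeric check.

Run:
```python
from h import *
b=cap("top");a=-.187;R=np.array([[np.cos(a),-np.sin(a)],[np.sin(a),np.cos(a)]])
ct=np.array([.497,.399])
for n,u,v,z in[("roll",529,206,.104),("glue",600,119,.098),("measure",525,106,.066)]:
    p=onz(b,80+(u-400)*.375,140+v*.3746,z)[:2];print(n,p,R.T@(p-ct))
```

```text
roll [0.46426113 0.40271661] [-0.03285907 -0.00243473]
glue [0.53667766 0.34783434] [ 0.04849825 -0.0428971 ]
measure [0.55037706 0.42122095] [0.04831536 0.031757  ]
```

```bash
python3 -c "
from station import r
print(r.finish_job())"
```

```text
the job is handed in; nothing more can be done
None
```

The kit is packed and handed in after about 24 s of robot time: carton, tape measure and glue stick are in their recesses, the label roll is on the carton, and I never touched the stapler; the final pictures look within tolerance, but the hand-in returned no verdict.

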